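# Clamp a filter cartridge in its holder

### The job

Stand the green-headed filter cartridge foot down in the socket of the holder and let go of it; then push the red-sleeved clamp lever round over the cartridge's head until it presses firmly against the orange rubber buffer of its end stop, steadily and without forcing it, and leave it closed there. Do not disturb the two bottles and the tray of vials.

Things in the scene. Friction and masses are not known exactly. Their poses are not given: they have to be found in the camera images.
- holder: Aluminium base plate 200 x 150 x 12 mm fixed to the bench, with hub post, white socket block and clamp lever. Origin: on the vertical hub axis at bench level; z up. Plate from -150 to +50 mm in its x, +-75 mm in y. Socket axis at x = -50 mm, y = 0; white block 42 x 42 mm, top at 45 mm. Hub and lever boss: 32 mm diameter, top 102 mm above the bench.
- socket (a point): Centre of the socket's mouth, top of the white block, 45 mm above the bench. Round bore 26 mm in diameter, 3 mm chamfer, 29 mm deep to a spring-loaded seat, which yields up to 3.6 mm (6 N preload, then 1 N per mm). A cartridge on the seat has its foot 16 mm and its top 84 mm above the bench, 2 mm above the lever's underside: the closing lever rides up its cone and presses it down.
- cartridge: Loose filter cartridge, standing upright, about 0.14 kg. Origin: centre of the foot's underside; z up. Steel barrel 24 mm in diameter from the foot to 50 mm; green head 32 mm in diameter from 50 to 64.5 mm (grip it there), then a slippery cone up to a flat top 18 mm in diameter at 68 mm.
- lever: Clamp lever, level round bar 14 mm in diameter, centre line 89 mm above the bench, red sleeve 78 to 132 mm from the hub axis. Origin: on the hub axis at bench level; x axis along the bar to its end. Open, it points roughly along the holder's +y; it closes anticlockwise seen from above (about +z), about a quarter turn, to point along the holder's -x over the socket.
- lever_end (a point): Point on the lever's centre line 125 mm from the hub axis, 89 mm above the bench. The lever stays where it is left. Pushed 105 mm from the axis it takes 1 to 3 N to turn, up to about 7 N while it rides up the cartridge's head. More than 15 N on it from the robot counts as forcing.
- stop: End stop: blue post 14 x 14 mm at x = 92, y = 36 mm of this frame, top at 94 mm, with a orange rubber buffer, 17 mm in diameter, on its -y side. Origin: on the hub axis at bench level; x axis: where the closed lever points, nominally (within 0.07 rad of holder -x). The buffer's screw is set up to 7.5 mm (0.08 rad) either way, not shown by this pose: find the touch by feel.
- amber_bottle: Bystander: amber bottle 56 mm in diameter, 120 mm tall, loose. Origin: centre of its underside.
- clear_bottle: Bystander: clear bottle with blue cap, 66 mm in diameter, 140 mm tall, loose. Origin: centre of its underside.
- vial_tray: Bystander: white tray 90 x 120 mm with blue-capped vials, 41 mm tall, loose. Origin: centre of its underside.
- post_top (a point): Centre of the top of the blue stop post, 94 mm above the bench. The rubber buffer meets the lever 92 mm from the hub axis and yields about 1 mm for 13 N; the lever is home once it has pressed on the buffer with more than 6 N for 0.2 s.
Things that resemble listed ones, but are neither listed nor needed, are in the scene too. Of the things like the cartridge, leave any that is white; of the rest the smaller one is meant.

How it is judged:
On the way, in this order (a step that is already met when the one before it is completed fails the run):
1. the cartridge stands in the socket on the seat, let go, while the lever is still open (horizontal distance between cartridge and socket below 0.004 m and z of cartridge in the frame of holder below 0.02 m and angle between cartridge's own z axis and vertical below 0.12 rad and contact force between the fingers and cartridge below 0.2 N and x of lever_end in the frame of holder above -0.06 m), for 0.2 s.
2. the lever, over the cartridge's head, presses on the stop's buffer with more than 6 N for 0.2 s (contact force between lever and stop above 6 N and horizontal distance between cartridge and socket below 0.004 m and z of cartridge in the frame of holder below 0.015 m), for 0.2 s.
At the end, for the whole second after the job is handed in: The cartridge stands in the socket (axis within 4 mm, upright within 0.12 rad), held down by the lever so that its foot is less than 15 mm above the bench; the lever lies within 0.13 rad of the stop's x axis and is at rest, as is the cartridge (angle between the x axis of lever and the x axis of stop, either way round below 0.13 rad and x of lever_end in the frame of holder below -0.1 m and horizontal distance between cartridge and socket below 0.004 m and z of cartridge in the frame of holder below 0.015 m and angle between cartridge's own z axis and vertical below 0.12 rad and angular speed of lever below 0.05 rad/s and linear speed of cartridge below 0.02 m/s); the robot touches nothing.
It fails at once if more than 15 N on the lever by the robot (contact force between any of the fingers, the arm and lever above 15 N).
It fails at once if a bottle or the vial tray is moved by more than 15 mm or a bottle tipped (distance of any of amber_bottle, clear_bottle, vial_tray from where it was at the start of the episode above 0.015 m or angle between any of amber_bottle, clear_bottle's own z axis and vertical above 0.2 rad).
It also fails if it takes over 72 s, if anything falls off the work surface, if the arm or the gripper's body presses on something with over 40 N, if the wrist force passes 120 N, or if a joint passes its speed limit or range.

### The arm

A 6-joint arm with a two-finger parallel gripper is mounted at the origin on the work surface. World frame = base frame: x ahead of the robot, y to its left, z up, the work surface at z = 0. Lengths are in m, angles in rad, forces in N, time in s.
With the tool pointing down it reaches from about 0.225 to 0.875 m from the base axis. Payload 3.4 kg.
Tool frame: the origin (TCP) lies midway between the tips of the shut fingers; the grasp point (between the pads) lies 19 mm behind it; x points along the fingers, y is the direction in which the jaws open and shut, and the axes are right-handed (so a half turn about x gives the same grasp; the last joint's range is limited). The gripper opens to 85 mm and grips with 20 to 120 N. Pads are 22 mm wide; open, the fingers measure 114 mm over their backs; the gripper's body (76 mm by 85 mm) begins 54 mm behind the grasp point. The pads swing forward as they close: fully open they stand 13 mm farther back than shut.
Start: joints at [1.063, 0.276, 1.505, -0, 1.361, -0.121], TCP at [0.217, 0.533, 0.231] pointing down, gripper open.
Joint ranges: [-2.89, 2.89], [-0.75, 2.08], [0.22, 2.7], [-1.18, 4.32], [0.11, 2.71], [-2.7, 2.7]. Speed limits (rad/s): [2.57, 2.57, 3.14, 3.14, 3.14, 3.14].

### API

Orientations are given as a unit quaternion [w, x, y, z].
In Python, from rig import manip, get_image, get_calibration, ticket gives the robot as it stands. The module is installed in compiled form; this text tells all that it offers.
- The arm moves only by the tool arm_command, never from a script. Its argument "series" is text: rows parted by semicolons, each of 7 numbers parted by spaces: the shift along the tool's x, y, z in units of 0.1 m (1.0 is 0.1 m), then the turn, a rotation vector about the tool's x, y, z in units of pi rad (1.0 is pi rad), then the opening, from -1 (shut) to 1 (fully open), so that 0 is half open. In form: tx ty tz rx ry rz claw; .... A call has 1 to 12 rows; each row shifts and turns the commanded pose from where the row before left it, along the tool's axes as they then stand; what a row does not reach is not made up. A row lasts 1/12 s, in which the tool goes at most 41.7 mm and 7.16 degrees, less where a joint would pass 70% of its speed; a pose out of reach is approached as far as the arm can. A call with a number of a shift or a turn outside -1 to 1 is refused whole. A call with a gripper value outside its range is refused whole. The fingers move at their own pace and stop on an object; "squeeze" is the grip in N (left out, the last holds). Time passes only in rows, so rows that do not move let the fingers close. It gives the time, the measured TCP pose, the force and the opening at its end, in the units of the state.
- manip.get_state(): the state, without advancing time (a new reading comes with each control period).
- get_image(name): name is "side" or "top" or "wrist"; returns the picture (384x512x3 uint8, red, green, blue); there is no depth.
- get_calibration(name): a dict with "fx", "fy", "cx", "cy" (pixels), "cam_to_world" (4x4, takes a point from camera to world coordinates); the wrist camera has in their place "tool_from_camera" (4x4, takes a point from camera to tool coordinates, whose origin is the TCP and whose axes are the tool frame's). Camera axes: x right, y down, z forward; pixel columns grow to the right and rows downward; lengths in m; the calibration is good to about 2 mm. A picture is of the moment at which its call begins: read the wrist's pose just before it. get_calibration takes no time and is no camera call.
- ticket.sign_off(): hands the job in, once; it reports no verdict.
The state is a dict: "clock": time; "qpos": joint angles; "qd": joint speeds; "effort": joint torques, N m; "position": TCP position; "ee_rot": TCP orientation; "contact_force": force on the tool from outside, world axes, zero at the start; "moment": the same for the moment, N m; "width": finger opening in m.
Only numpy, scipy, OpenCV 4.12 (cv2) and the standard library are available. Lean on these libraries where they do the work, as an engineer would, in place of code of your own. Each camera call takes 0.05 s, during which the arm holds its last target. There are 200 camera calls.

## Working session

There is one attempt and no reset: what is moved stays moved. The work goes in short steps, Python scripts to look and compute and a tool call to move; the robot and the scene stay as the last step left them, time stands still between calls to the robot, and variables do not carry over. Pictures are saved under pics/ and viewed, about 8 in all and at most 12, crops included, and the job is handed in when it is done.

Besides the shell and the picture viewer there is one more tool, called after "Call:" as a command line: name --argument value ..., lists and objects as JSON in quotes. arm_command: Moves the arm, as the interface text tells. Shifts and turns lie within -1 to 1; 1 stands for 0.1 m of shift or pi rad of turn. Its arguments: {"type":"object","properties":{"series":{"type":"string"},"squeeze":{"type":"number"}},"required":["series"]}

```bash
mkdir -p pics; cat > h.py <<'E'
import numpy as np, cv2
from rig import manip, get_image, get_calibration, ticket
from scipy.spatial.transform import Rotation as R
def tool():
    s=manip.get_state(); q=s['ee_rot']; T=np.eye(4)
    T[:3,:3]=R.from_quat([q[1],q[2],q[3],q[0]]).as_matrix(); T[:3,3]=s['position']; return T
def cam(n,T=None):
    c=get_calibration(n)
    return c,(c['cam_to_world'] if n!='wrist' else (tool() if T is None else T)@np.array(c['tool_from_camera']))
def px2w(n,u,v,z,T=None):
    c,M=cam(n,T); M=np.array(M); d=M[:3,:3]@[(u-c['cx'])/c['fx'],(v-c['cy'])/c['fy'],1]; o=M[:3,3]
    return o+d*(z-o[2])/d[2]
def w2px(n,p,T=None):
    c,M=cam(n,T); q=np.linalg.inv(M)@np.append(p,1); return np.array([c['fx']*q[0]/q[2]+c['cx'],c['fy']*q[1]/q[2]+c['cy']])
def save(n,f,crop=None,k=1):
    im=get_image(n)[:,:,::-1]
    np.save('pics/'+f+'.npy',im)
    if crop: im=im[crop[1]:crop[3],crop[0]:crop[2]]
    cv2.imwrite('pics/'+f+'.png',cv2.resize(im,None,fx=k,fy=k,interpolation=cv2.INTER_CUBIC))
E
python3 - <<'E'
from h import *
s=manip.get_state(); print(s['clock'],s['position'],s['ee_rot'],s['contact_force'],s['width']); print(tool()[:3,:3].round(3))
save('top','top0',k=1.5); save('side','side0',k=1.5)
print(get_calibration('top'), get_calibration('wrist'))
E
```

```text
0.0 [0.21665369 0.53204454 0.23042535] [ 0.69372093  0.13528233  0.69412337 -0.13653833] [ 0.36007211  0.27686816 -0.04874954] 0.08538954903290934
[[-0.001  0.377  0.926]
 [-0.002  0.926 -0.377]
 [-1.    -0.002 -0.   ]]
{'fx': 390.8622667029133, 'fy': 390.8622667029133, 'cx': 254.55337240819009, 'cy': 194.0122880338991, 'cam_to_world': array([[-0.01307183, -0.98935297,  0.14494765,  0.40569634],
       [-0.9994265 ,  0.01745605,  0.02901647, -0.02447616],
       [-0.03123774, -0.14448522, -0.98901376,  1.1273438 ],
       [ 0.        ,  0.        ,  0.        ,  1.        ]])} {'fx': 338.2929414544052, 'fy': 338.2929414544052, 'cx': 257.34732538017795, 'cy': 191.5511185536023, 'tool_from_camera': array([[-1.04154262e-03, -2.78973156e-01,  9.60298336e-01,
        -1.42670152e-01],
       [ 9.99999193e-01, -9.89761139e-04,  7.97069998e-04,
        -5.70619446e-04],
       [ 7.28104842e-04,  9.60298390e-01,  2.78973962e-01,
        -7.15071230e-02],
       [ 0.00000000e+00,  0.00000000e+00,  0.00000000e+00,
         1.00000000e+00]])}
```

View pics/top0.png

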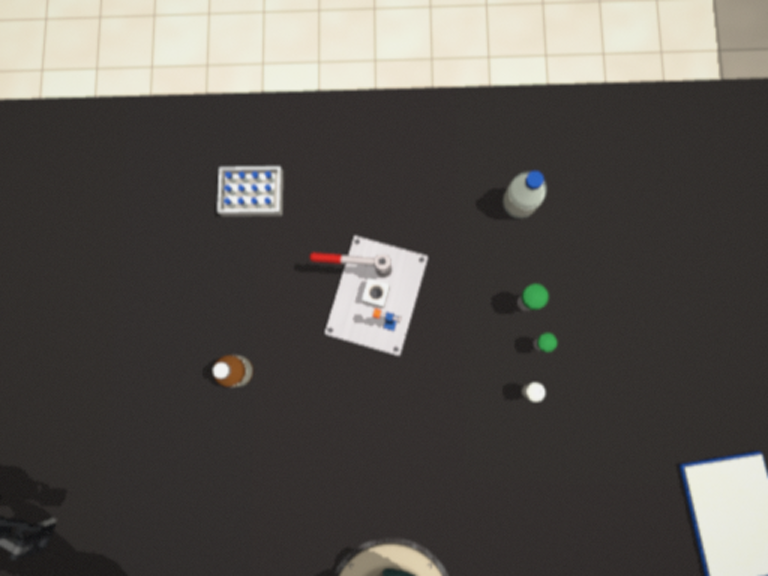

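View pics/side0.png

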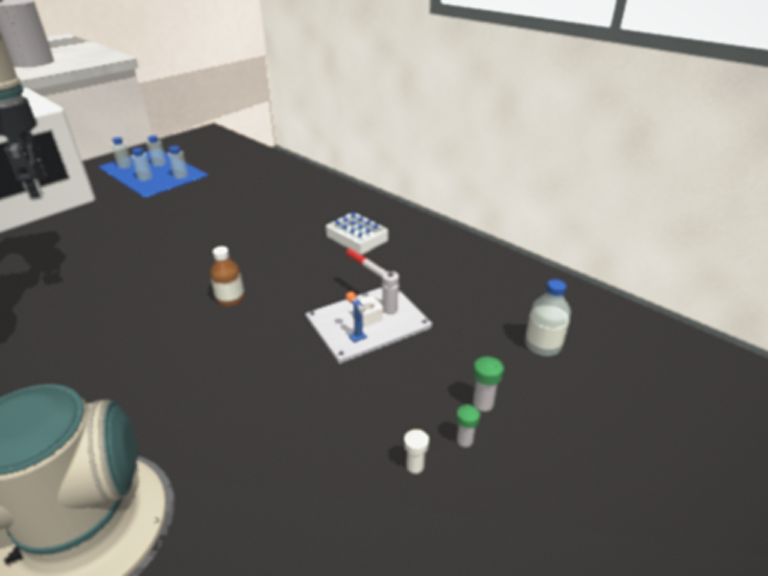

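The top view (pixels at 1.5x) shows the candidates for the cartridge: large green (536,296), small green (548,342) and white (536,392). I choose the small green one. The hub is at (382,262), the socket at (376,293), the post at (390,321), the lever sleeve end at (311,257), the amber bottle at (232,370), the clear bottle at (525,195) and the tray at (250,190).

```bash
python3 - <<'E'
from h import *
im=np.load('pics/top0.npy')
a=cv2.resize(im[150:245,200:300],None,fx=5,fy=5,interpolation=cv2.INTER_CUBIC)
b=cv2.resize(im[185:280,335:385],None,fx=5,fy=5,interpolation=cv2.INTER_CUBIC)
cv2.imwrite('pics/c1.png',np.hstack([a,b]))
# green blob
hsv=cv2.cvtColor(im,cv2.COLOR_BGR2HSV)
m=cv2.inRange(hsv,(45,90,60),(80,255,255)); n,l,st,ce=cv2.connectedComponentsWithStats(m)
for i in range(1,n):
  if st[i,4]>20: print('green',ce[i],st[i],px2w('top',*ce[i],.064))
m=cv2.inRange(hsv,(0,0,150),(180,60,255)); 
for nm,u,v,z in [('hub',382,262,.102),('sock',376,293,.045),('post',390,321,.094),('lev_end',311,257,.089),
 ('c1',355,236,.012),('c2',428,255,.012),('c3',401,355,.012),('c4',326,333,.012),('amber',220,370,.12),('clear',536,179,.14),('tray',250,190,.03),('big',536,296,.09)]:
  print(nm,px2w('top',u/1.5,v/1.5,z).round(4))
E
```

```text
green [356.47058824 197.36078431] [348 189  18  18 255] [ 0.54741573 -0.27096539  0.064     ]
green [364.54929577 227.83098592] [358 222  14  13 142] [ 0.46428558 -0.28836911  0.064     ]
hub [0.6082 0.0046 0.102 ]
sock [0.5608 0.0182 0.045 ]
post [ 0.5033 -0.0079  0.094 ]
lev_end [0.6225 0.1336 0.089 ]
c1 [0.6787 0.0592 0.012 ]
c2 [ 0.638  -0.0821  0.012 ]
c3 [ 0.4462 -0.0264  0.012 ]
c4 [0.49   0.1159 0.012 ]
amber [0.4211 0.2851 0.12  ]
clear [ 0.7423 -0.2659  0.14  ]
tray [0.7707 0.263  0.03  ]
big [ 0.544  -0.2672  0.09  ]
```

View pics/c1.png

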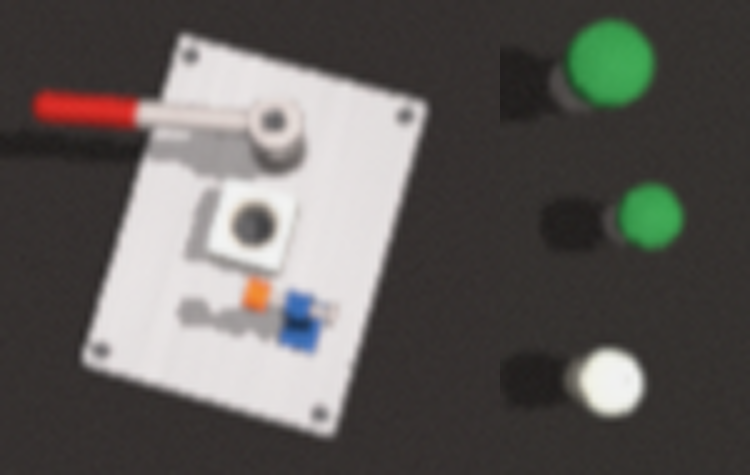

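The hub-to-socket distance comes out at 49 mm, and the plate edges agree with its drawn size. The holder's yaw is about -16.4° and the lever points at about 84° (open). The target is the small green head at (0.464, -0.288). I will move above it with the jaws along the holder's y.

Call:
arm_command --series "0 0 0 -0.032 0 0 1; 0 -0.299 0.195 0 0 0 1; 0 -0.299 0.195 0 0 0 1; 0 -0.299 0.195 0 0 0 1; 0 -0.299 0.195 0 0 0 1; 0 -0.299 0.195 0 0 0 1; 0 -0.299 0.195 0 0 0 1; 0 -0.299 0.195 0 0 0 1; 0 -0.299 0.195 0 0 0 1; 0 -0.299 0.195 0 0 0 1; 0 -0.299 0.195 0 0 0 1; 0 -0.299 0.195 0 0 0 1" --squeeze 30

```text
clock: 1.1
position: [0.3295, 0.1548, 0.2312]
ee_rot: [0.7, 0.101, 0.7, -0.101]
contact_force: [1.3, 0.6, 0.3]
width: 0.0857
```

Call:
arm_command --series "0 -0.299 0.195 0 0 0 1; 0 -0.299 0.195 0 0 0 1; 0 -0.299 0.195 0 0 0 1; 0 -0.299 0.195 0 0 0 1; 0 -0.299 0.195 0 0 0 1; 0 -0.299 0.195 0 0 0 1; 0 -0.299 0.195 0 0 0 1; 0 -0.299 0.195 0 0 0 1; 0 -0.299 0.195 0 0 0 1; 0 -0.299 0.195 0 0 0 1; 0 -0.299 0.195 0 0 0 1; 0 -0.299 0.195 0 0 0 1"

```text
clock: 2.1
position: [0.4529, -0.2555, 0.2308]
ee_rot: [0.7, 0.101, 0.7, -0.101]
contact_force: [0.6, 0.8, 0.9]
width: 0.0854
```

Call:
arm_command --series "0 -0.299 0.195 0 0 0 1; 0.2 0 0 0 0 0 1; 0.1 0 0 0 0 0 1; 0 0 0 0 0 0 1; 0 0 0 0 0 0 1"

```text
clock: 2.52
position: [0.4623, -0.2865, 0.2003]
ee_rot: [0.699, 0.101, 0.701, -0.1]
contact_force: [-0.1, 0.6, -0.3]
width: 0.0854
```

```bash
cat >> h.py <<'E'
def delta(p):
    "world target -> shift along tool axes, in 0.1 m"
    T=tool(); return (T[:3,:3].T@(np.array(p)-T[:3,3])*10).round(3)
def green(T,z):
    im=np.load('pics/w.npy')
E
python3 - <<'E'
from h import *
T=tool(); print(T.round(3), manip.get_state()['clock'])
save('wrist','w1',k=1.5)
im=np.load('pics/w1.npy'); hsv=cv2.cvtColor(im,cv2.COLOR_BGR2HSV)
m=cv2.inRange(hsv,(45,90,60),(80,255,255)); n,l,st,ce=cv2.connectedComponentsWithStats(m)
for i in range(1,n):
  if st[i,4]>60: print(ce[i],st[i],px2w('wrist',*ce[i],.062,T))
E
```

```text
[[-0.002  0.282  0.959  0.462]
 [ 0.003  0.959 -0.282 -0.287]
 [-1.     0.002 -0.003  0.2  ]
 [ 0.     0.     0.     1.   ]] 2.5167
[257.48333333 170.52777778] [237 164  36  19 180] [ 0.45372316 -0.28392077  0.062     ]
[302.25165563 251.96523179] [280 241  51  35 604] [ 0.53811621 -0.26620814  0.062     ]
```

View pics/w1.png

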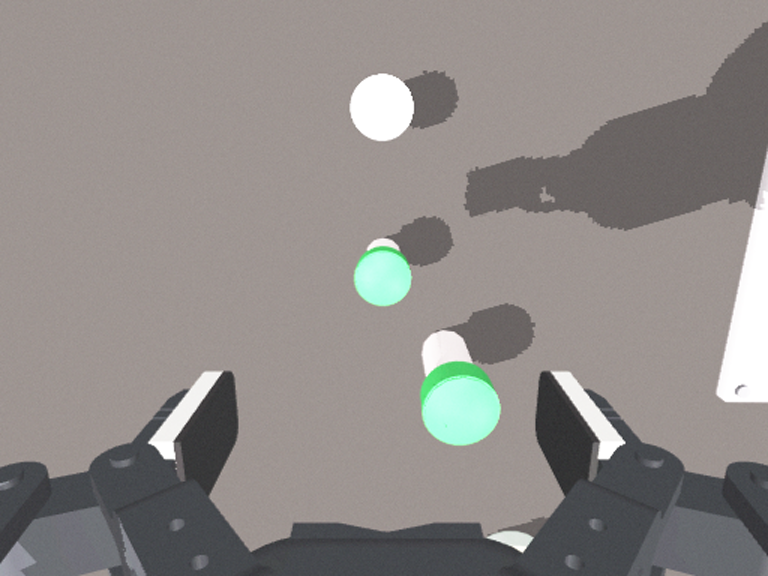

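The wrist view shows the small green head centred at (383,276), 57 px across. The larger green one is at (460,408) and the white one at (382,107). The head is 38 px wide at full scale, which matches 32 mm at this range.

```bash
python3 - <<'E'
from h import *
im=np.load('pics/w1.npy').astype(int)
m=((im[:,:,1]-im[:,:,2])>35).astype(np.uint8)
n,l,st,ce=cv2.connectedComponentsWithStats(m)
for i in range(1,n):
  if st[i,4]>200: print(ce[i],st[i])
T=tool()
for u,v in [(255.3,184)]:
  p=px2w('wrist',u,v,.0645,T); print(p, delta([p[0],p[1],.040]))
E
```

```text
[254.75061125 183.6797066 ] [ 236  164   39   40 1227]
[305.8351419 268.610601 ] [ 280  241   54   56 2396]
[ 0.46502102 -0.28946209  0.0645    ] [ 1.613 -0.02   0.03 ]
```

Call:
arm_command --series "0.2 -0.02 0.03 0 0 0 1; 0.3 0 0 0 0 0 1; 0.3 0 0 0 0 0 1; 0.3 0 0 0 0 0 1; 0.3 0 0 0 0 0 1; 0.21 0 0 0 0 0 1; 0 0 0 0 0 0 -0.05; 0 0 0 0 0 0 -0.6; 0 0 0 0 0 0 -1; 0 0 0 0 0 0 -1; 0 0 0 0 0 0 -1; 0 0 0 0 0 0 -1" --squeeze 40

```text
clock: 3.57
position: [0.467, -0.2916, 0.0425]
ee_rot: [0.701, 0.1, 0.698, -0.102]
contact_force: [0.1, 0.9, 7.3]
width: 0.0306
```

Call:
arm_command --series "0 0 0 0 0 0 -1; 0 0 0 0 0 0 -1; 0 0 0 0 0 0 -1; 0 0 0 0 0 0 -1"

```text
clock: 3.9
position: [0.467, -0.2917, 0.0425]
ee_rot: [0.701, 0.1, 0.698, -0.102]
contact_force: [-0.4, 1.6, 7.0]
width: 0.0306
```

There is an upward 7 N force and the width is 30.6 mm, so the pads may be on the cone. I will regrip 6 mm lower.

Call:
arm_command --series "0 0 0 0 0 0 0; 0 0 0 0 0 0 0; 0 0 0 0 0 0 0; 0 0 0 0 0 0 0; 0 0 0 0 0 0 0"

```text
clock: 4.32
position: [0.4654, -0.2907, 0.0401]
ee_rot: [0.7, 0.101, 0.7, -0.101]
contact_force: [-0.3, -0.7, 0.5]
width: 0.0429
```

Call:
arm_command --series "0.04 0 0 0 0 0 0; 0 0 0 0 0 0 0; 0 0 0 0 0 0 -1; 0 0 0 0 0 0 -1; 0 0 0 0 0 0 -1; 0 0 0 0 0 0 -1; 0 0 0 0 0 0 -1; 0 0 0 0 0 0 -1"

```text
clock: 4.98
position: [0.4655, -0.2907, 0.0362]
ee_rot: [0.7, 0.101, 0.7, -0.101]
contact_force: [1.1, 0.3, -1.7]
width: 0.0304
```

```bash
python3 - <<'E'
from h import *
save('wrist','w2',k=1.5)
E
```

```text
(no output)
```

View pics/w2.png

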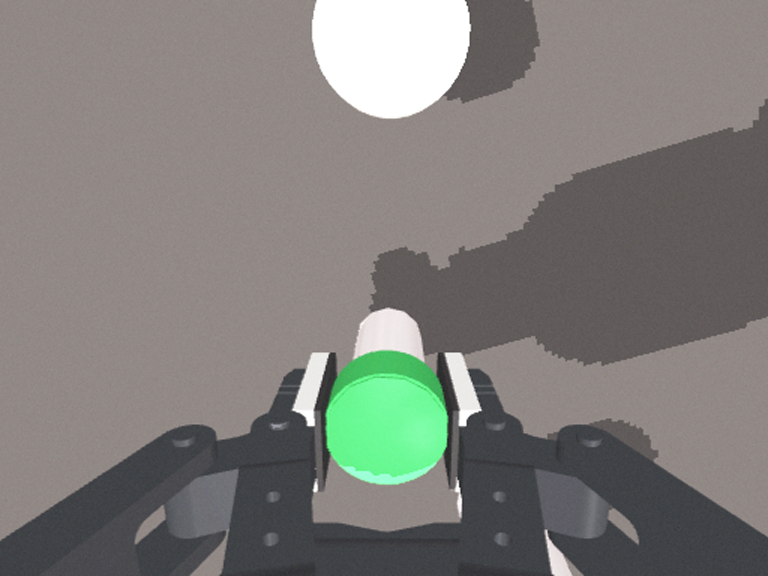

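The cartridge is gripped centred between the pads, with its head at (387,424). I will lift it and check the offset against the tool.

Call:
arm_command --series "-0.2 0 0 0 0 0 -1; -0.3 0 0 0 0 0 -1; -0.3 0 0 0 0 0 -1; -0.3 0 0 0 0 0 -1; -0.3 0 0 0 0 0 -1; 0 0 0 0 0 0 -1; 0 0 0 0 0 0 -1"

```text
clock: 5.62
position: [0.4665, -0.2915, 0.1782]
ee_rot: [0.701, 0.1, 0.698, -0.102]
contact_force: [-0.5, -0.0, -2.1]
width: 0.0307
```

```bash
python3 - <<'E'
from h import *
s=manip.get_state(); T=tool(); print(T.round(4), s['contact_force'],s['width'])
T2=T.copy(); T2[:3,3]=[.4655,-.2907,.0362]
p=px2w('wrist',258,282.7,.0645,T2); print('head ctr',p,'off',p-T2[:3,3])
# refined hub & socket
hub=px2w('top',255,174,.102); so=px2w('top',250.6,194.8,.045); print(hub,so, so-hub)
print('holder-based', hub+.05*np.array([np.cos(np.radians(163.6)),np.sin(np.radians(163.6)),0]))
print(delta([so[0],so[1],T[2,3]]))
E
```

```text
[[ 0.0036  0.2823  0.9593  0.4665]
 [-0.0029  0.9593 -0.2823 -0.2915]
 [-1.     -0.0017  0.0043  0.1782]
 [ 0.      0.      0.      1.    ]] [-0.51499028 -0.01356849 -2.13065561] 0.030660606709414367
head ctr [ 0.46335849 -0.29021964  0.0645    ] off [-0.00214151  0.00048036  0.0283    ]
[0.60998965 0.00370541 0.102     ] [0.56228883 0.01838069 0.045     ] [-0.04770081  0.01467527 -0.057     ]
holder-based [0.56202395 0.01782248 0.102     ]
[-0.005  3.243  0.044]
```

Call:
arm_command --series "0 0.2 0 0 0 0 -1; 0 0.35 0 0 0 0 -1; 0 0.35 0 0 0 0 -1; 0 0.35 0 0 0 0 -1; 0 0.35 0 0 0 0 -1; 0 0.35 0 0 0 0 -1; 0 0.35 0 0 0 0 -1; 0 0.2 0 0 0 0 -1; 0 0 0 0 0 0 -1; 0 0 0 0 0 0 -1; 0 0 0 0 0 0 -1"

```text
clock: 6.53
position: [0.5352, -0.0512, 0.175]
ee_rot: [0.699, 0.101, 0.701, -0.101]
contact_force: [0.2, -0.5, -1.0]
width: 0.0303
```

```bash
python3 - <<'E'
from h import *
T=tool(); np.save('pics/T3.npy',T); print(T.round(4))
save('wrist','w3',k=1.5)
E
```

```text
[[-2.800e-03  2.820e-01  9.594e-01  5.352e-01]
 [-1.000e-04  9.594e-01 -2.820e-01 -5.120e-02]
 [-1.000e+00 -9.000e-04 -2.700e-03  1.750e-01]
 [ 0.000e+00  0.000e+00  0.000e+00  1.000e+00]]
```

View pics/w3.png

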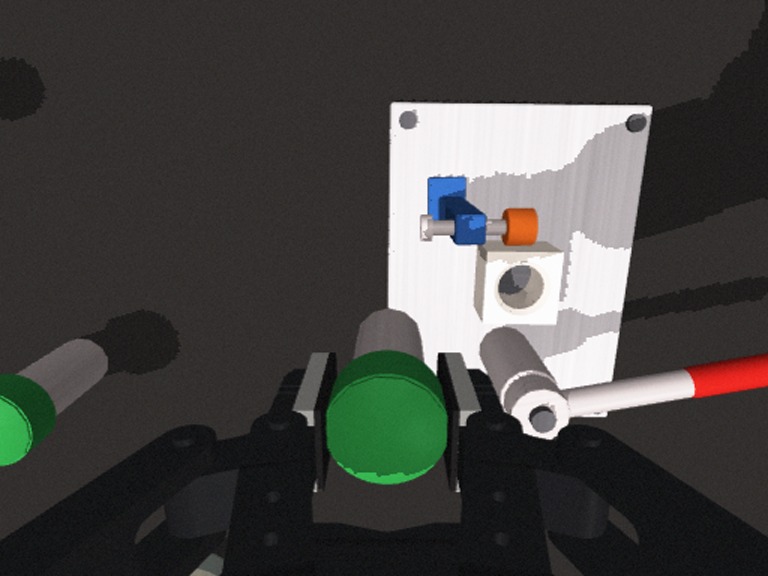

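The wrist view shows the socket mouth at (521,288), the hub top at (541,419), the post top at (470,229) and the orange buffer at (508–538, 226). The head is gripped at (387,425).

```bash
python3 - <<'E'
from h import *
T=np.load('pics/T3.npy')
P={}
for n,u,v,z in [('sock',521.5,288,.045),('hub',541.5,418.5,.102),('post',470,229,.094),('bufface',538,226,.089),('lev',690,384,.094),('head',387,424,.2033)]:
  P[n]=px2w('wrist',u/1.5,v/1.5,z,T); print(n,P[n].round(4))
d=(P['sock']-P['hub'])[:2]; print(d,np.hypot(*d),np.degrees(np.arctan2(d[1],d[0])))
d=(P['post']-P['hub'])[:2]; print('post',d,np.hypot(*d),np.degrees(np.arctan2(d[1],d[0]))-21.37)
E
```

```text
sock [0.5639 0.019  0.045 ]
hub [0.61   0.0039 0.102 ]
post [ 0.5133 -0.0062  0.094 ]
bufface [0.5217 0.0243 0.089 ]
lev [0.6172 0.0782 0.094 ]
head [ 0.5332 -0.0508  0.2033]
[-0.0460758  0.0151376] 0.04849872860077949 161.8127378999142
post [-0.09673622 -0.01009788] 0.09726182491406679 -195.41071871245936
```

Call:
arm_command --series "0 0.25 0.03 0 0 0 -1; 0 0.25 0.03 0 0 0 -1; 0 0.25 0.034 0 0 0 -1; 0.2 0 0 0 0 0 -1; 0.25 0 0 0 0 0 -1; 0.25 0 0 0 0 0 -1; 0.1 0 0 0 0 0 -1; 0 0 0 0 0 0 -1; 0 0 0 0 0 0 -1; 0 0 0 0 0 0 -1"

```text
clock: 7.42
position: [0.5675, 0.0176, 0.0976]
ee_rot: [0.701, 0.101, 0.699, -0.101]
contact_force: [0.7, -0.3, -1.6]
width: 0.0307
```

```bash
python3 - <<'E'
from h import *
s=manip.get_state(); print(s['contact_force'],delta([.5655,.0185,.086]))
save('top','t4',crop=(215,160,295,235),k=7); save('wrist','w4')
a=cv2.imread('pics/t4.png'); b=np.load('pics/w4.npy')[100:360,130:400]
b=cv2.resize(b,None,fx=525/260,fy=525/260); a=a[:, 80:330] if 0 else a
cv2.imwrite('pics/c4.png',cv2.resize(np.hstack([a,b]),None,fx=.7,fy=.7))
E
```

```text
[ 0.6892744  -0.33312157 -1.5817765 ] [ 0.116  0.003 -0.022]
```

View pics/c4.png

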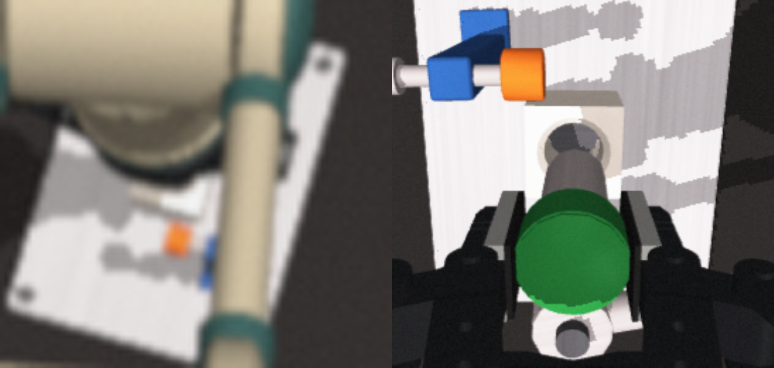

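The barrel's foot sits laterally over the bore, in line at x≈574 in the right-hand crop. Now I descend slowly.

Call:
arm_command --series "0.05 0 -0.02 0 0 0 -1; 0.05 0 0 0 0 0 -1; 0.05 0 0 0 0 0 -1; 0.05 0 0 0 0 0 -1; 0.05 0 0 0 0 0 -1; 0.03 0 0 0 0 0 -1; 0 0 0 0 0 0 -1; 0 0 0 0 0 0 -1"

```text
clock: 8.18
position: [0.5643, 0.0189, 0.0679]
ee_rot: [0.7, 0.101, 0.7, -0.101]
contact_force: [-1.0, 0.8, -1.3]
width: 0.0306
```

Call:
arm_command --series "0.03 0 0 0 0 0 -1; 0.03 0 0 0 0 0 -1; 0.03 0 0 0 0 0 -1; 0.03 0 0 0 0 0 -1; 0 0 0 0 0 0 -1; 0 0 0 0 0 0 -1"

```text
clock: 8.68
position: [0.5642, 0.0189, 0.056]
ee_rot: [0.7, 0.101, 0.7, -0.101]
contact_force: [0.6, 0.0, -1.9]
width: 0.0308
```

Call:
arm_command --series "0.015 0 0 0 0 0 -1; 0.015 0 0 0 0 0 -1; 0 0 0 0 0 0 -1; 0 0 0 0 0 0 -1"

```text
clock: 9.02
position: [0.5644, 0.019, 0.0532]
ee_rot: [0.7, 0.101, 0.7, -0.101]
contact_force: [-0.3, 0.0, -0.9]
width: 0.0305
```

Call:
arm_command --series "0.01 0 0 0 0 0 -0.1; 0 0 0 0 0 0 0.2; 0 0 0 0 0 0 0.3; 0 0 0 0 0 0 0.3; 0 0 0 0 0 0 0.3; 0 0 0 0 0 0 0.3; -0.1 0 0 0 0 0 0.3; -0.2 0 0 0 0 0 0.3; -0.3 0 0 0 0 0 0.3; -0.3 0 0 0 0 0 0.3; -0.3 0 0 0 0 0 0.3; -0.3 0 0 0 0 0 0.3"

```text
clock: 10.02
position: [0.5642, 0.019, 0.2046]
ee_rot: [0.7, 0.101, 0.7, -0.101]
contact_force: [1.5, -0.3, 0.2]
width: 0.0553
```

```bash
python3 - <<'E'
from h import *
T=tool(); np.save('pics/T5.npy',T); s=manip.get_state(); print(T.round(4),s['contact_force'],s['qpos'])
save('wrist','w5',k=1.5)
E
```

```text
[[ 7.000e-04  2.824e-01  9.593e-01  5.642e-01]
 [ 0.000e+00  9.593e-01 -2.824e-01  1.900e-02]
 [-1.000e+00  2.000e-04  6.000e-04  2.046e-01]
 [ 0.000e+00  0.000e+00  0.000e+00  1.000e+00]] [ 1.51654642 -0.26764605  0.19274555] [-8.97191834e-02  2.75974396e-01  1.57267592e+00  8.52329010e-05
  1.29228726e+00 -1.37429296e+00]
```

View pics/w5.png

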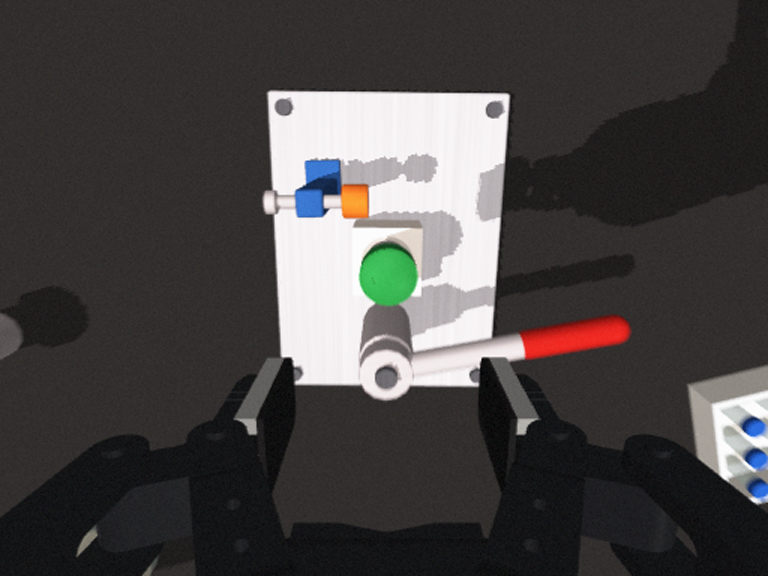

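The cartridge stands in the socket, with its head at (388,276), and the lever is still open. Next I work out the lever angle and the start of the push.

```bash
python3 - <<'E'
from h import *
T=np.load('pics/T5.npy')
h=px2w('wrist',386.5/1.5,376.5/1.5,.102,T); e=px2w('wrist',627/1.5,330/1.5,.089,T); s=px2w('wrist',522/1.5,346/1.5,.092,T); c=px2w('wrist',388.5/1.5,276/1.5,.0805,T)
print(h,e,s,c)
for q in (e,s):
  d=(q-h)[:2]; print(np.hypot(*d),np.degrees(np.arctan2(d[1],d[0])))
d=(c-h)[:2]; print('cart',np.hypot(*d),np.degrees(np.arctan2(d[1],d[0])))
H=np.array([.6100,.0038]); th=np.radians(84.0); u=np.array([np.cos(th),np.sin(th)]); t=np.array([-u[1],u[0]])
P=H+.105*u-.030*t; print(P, delta([*P,.2046]))
E
```

```text
[0.61121374 0.00504349 0.102     ] [0.62783121 0.13649442 0.089     ] [0.61937009 0.07927377 0.092     ] [0.56412711 0.02011009 0.0805    ]
0.13249712223520357 82.7951284971322
0.07467703985401603 83.7295506945489
cart 0.04943838383884757 162.25656849185995
[0.65081115 0.10508895] [0.075 1.062 0.55 ]
```

Call:
arm_command --series "0 0.27 0.1375 0 0 0 -1; 0 0.27 0.1375 0 0 0 -1; 0 0.27 0.1375 0 0 0 -1; 0 0.27 0.1375 0 0 0 -1; 0 0 0 0.0394 0 0 -1; 0 0 0 0.0394 0 0 -1; 0 0 0 0.0394 0 0 -1; 0 0 0 0.0394 0 0 -1; 0 0 0 0.0394 0 0 -1; 0 0 0 0.0394 0 0 -1; 0 0 0 0.0394 0 0 -1; 0 0 0 0.0394 0 0 -1"

```text
clock: 11.07
position: [0.6476, 0.107, 0.2028]
ee_rot: [0.567, 0.423, 0.567, -0.423]
contact_force: [0.1, 0.4, 0.5]
width: 0.0
```

Call:
arm_command --series "0 0 0 0.0394 0 0 -1; 0 0 0 0.0394 0 0 -1; 0 0 0 0.0394 0 0 -1; 0 0 0 0.0394 0 0 -1; 0 0 0 0.0394 0 0 -1; 0 0 0 0.0394 0 0 -1; 0 0 0 0.0394 0 0 -1; 0 0 0 0.0394 0 0 -1; 0 0 0 0.0394 0 0 -1; 0 0 0 0.0394 0 0 -1; 0 0 0 0.0394 0 0 -1; 0 0 0 0.0394 0 0 -1"

```text
clock: 12.07
position: [0.6476, 0.107, 0.2029]
ee_rot: [0.131, 0.695, 0.131, -0.695]
contact_force: [-0.6, 0.4, 0.1]
width: 0.0002
```

Call:
arm_command --series "0 0 0 0.0394 0 0 -1; 0 0 0 0.0394 0 0 -1; 0 0 0 0.0394 0 0 -1; 0 0 0 0.0394 0 0 -1; 0 0 0 0 0 0 -1; 0 0 0 0 0 0 -1"

```text
clock: 12.57
position: [0.6477, 0.107, 0.2028]
ee_rot: [-0.04, 0.706, -0.04, -0.706]
contact_force: [0.1, 0.3, -0.1]
width: 0.0002
```

```bash
python3 - <<'E'
from h import *
T=tool(); s=manip.get_state(); print(T.round(3),s['clock'],s['contact_force'],s['qpos'].round(3) if hasattr(s['qpos'],'round') else s['qpos'])
y=np.degrees(np.arctan2(T[1,1],T[0,1])); print(y, delta([.652,.106,.068]))
E
```

```text
[[ 0.    -0.112 -0.994  0.648]
 [ 0.    -0.994  0.112  0.107]
 [-1.    -0.    -0.     0.203]
 [ 0.     0.     0.     1.   ]] 12.5667 [ 0.09607671  0.26068305 -0.11772949] [0.058 0.414 1.365 0.    1.362 1.741]
-96.4304370710166 [ 1.348  0.005 -0.044]
```

Call:
arm_command --series "0.15 0 -0.05 0 0 0 -1; 0.3 0 0 0 0 0 -1; 0.3 0 0 0 0 0 -1; 0.3 0 0 0 0 0 -1; 0.2 0 0 0 0 0 -1; 0.1 0 0 0 0 0 -1; 0 0 0 0 0 0 -1; 0 0 0 0 0 0 -1; 0 0 0 0 0 0 -1; 0 0 0 0 0 0 -1"

```text
clock: 13.4
position: [0.6541, 0.1065, 0.0694]
ee_rot: [-0.041, 0.707, -0.04, -0.705]
contact_force: [0.1, -0.5, 0.3]
width: 0.0001
```

```bash
python3 - <<'E'
from h import *
s=manip.get_state(); print(s['position'],s['contact_force'])
save('wrist','w6',k=1.5)
E
```

```text
[0.65411375 0.10653519 0.0693648 ] [ 0.05960654 -0.52274121  0.25460157]
```

View pics/w6.png

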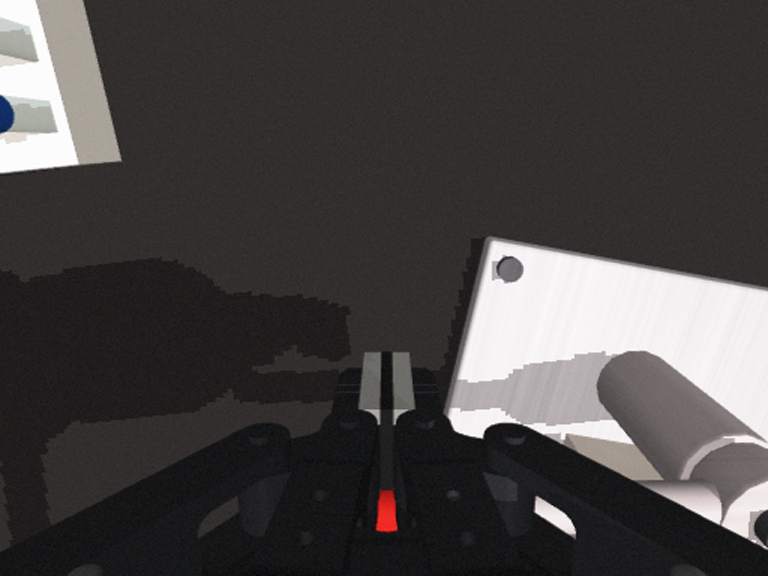

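The sleeve shows red ahead, between the fingers at (387,510), so the fingers are on the correct side. Now I advance to touch it.

Call:
arm_command --series "0 0 0.02 0 0 0 -1; 0 0 0.02 0 0 0 -1; 0 0 0.02 0 0 0 -1; 0 0 0.02 0 0 0 -1; 0 0 0.02 0 0 0 -1; 0 0 0.02 0 0 0 -1; 0 0 0.01 0 0 0 -1; 0 0 0 0 0 0 -1"

```text
clock: 14.12
position: [0.6402, 0.1079, 0.0674]
ee_rot: [-0.041, 0.706, -0.041, -0.705]
contact_force: [1.1, 0.4, -1.4]
width: 0.0
```

Call:
arm_command --series "0 0 0.01 0 0 0 -1; 0 0 0.01 0 0 0 -1; 0 0 0.01 0 0 0 -1; 0 0 0.01 0 0 0 -1"

```text
clock: 14.45
position: [0.6361, 0.1085, 0.0674]
ee_rot: [-0.041, 0.706, -0.041, -0.706]
contact_force: [1.9, -0.1, 0.2]
width: -0.0
```

Call:
arm_command --series "0 -0.0044 0.0275 -0.00833 0 0 -1; 0 -0.0044 0.0275 -0.00833 0 0 -1; 0 -0.0044 0.0275 -0.00833 0 0 -1; 0 -0.0044 0.0275 -0.00833 0 0 -1; 0 -0.0044 0.0275 -0.00833 0 0 -1; 0 -0.0044 0.0275 -0.00833 0 0 -1"

```text
clock: 14.95
position: [0.6192, 0.1114, 0.0674]
ee_rot: [0.016, 0.707, 0.016, -0.707]
contact_force: [2.6, -1.7, 0.1]
width: 0.0002
```

```bash
cat >> h.py <<'E'
def rep(H=(.6105,.004)):
    T=tool(); s=manip.get_state(); y=np.degrees(np.arctan2(T[1,1],T[0,1]))+180
    r=T[:3,:3].T@np.array([*(T[:2,3]-H),0]); f=T[:3,:3].T@np.array(s['contact_force'])
    print('clk',s['clock'],'yaw',round(y,1),'y,z rel hub mm',(r[1:]*1e3).round(1),'f tool',f.round(1),'z',T[2,3].round(4))
E
python3 -c "
from h import *
rep()"
```

```text
clk 14.95 yaw 92.6 y,z rel hub mm [-106.9  -13.5] f tool [-0.1  1.8 -2.5] z 0.0674
```

Call:
arm_command --series "0 -0.0033 0.0275 -0.00833 0 0 -1; 0 -0.0033 0.0275 -0.00833 0 0 -1; 0 -0.0033 0.0275 -0.00833 0 0 -1; 0 -0.0033 0.0275 -0.00833 0 0 -1; 0 -0.0033 0.0275 -0.00833 0 0 -1; 0 -0.0033 0.0275 -0.00833 0 0 -1; 0 -0.0033 0.0275 -0.00833 0 0 -1; 0 -0.0033 0.0275 -0.00833 0 0 -1; 0 -0.0033 0.0275 -0.00833 0 0 -1; 0 -0.0033 0.0275 -0.00833 0 0 -1; 0 -0.0033 0.0275 -0.00833 0 0 -1; 0 -0.0033 0.0275 -0.00833 0 0 -1"

```text
clock: 15.95
position: [0.5865, 0.1096, 0.0676]
ee_rot: [0.126, 0.696, 0.126, -0.695]
contact_force: [3.4, -1.0, -0.5]
width: -0.0
```

```bash
python3 -c "
from h import *
rep()
save('wrist','w7',k=1.5)"
```

```text
clk 15.95 yaw 110.5 y,z rel hub mm [-107.3  -14.6] f tool [ 0.5  2.2 -2.8] z 0.0676
```

View pics/w7.png

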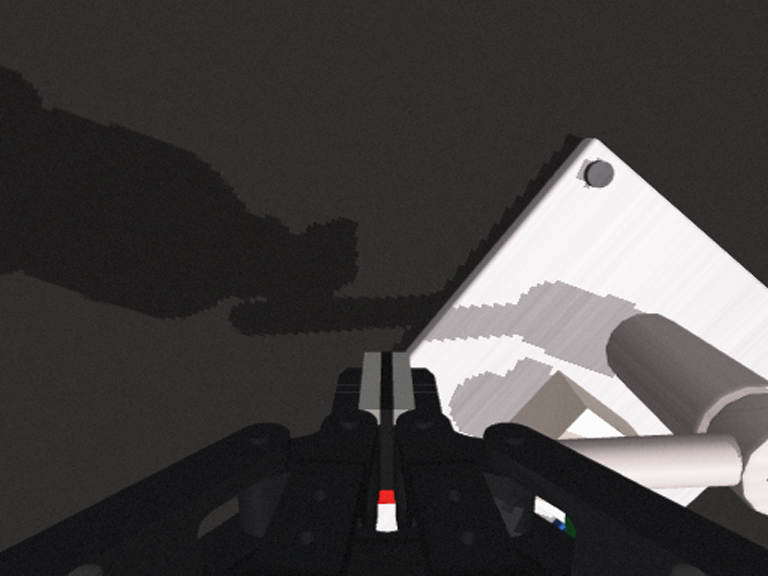

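The lever is following, with steady forces of about 3 N. I continue.

Call:
arm_command --series "0 -0.0033 0.0275 -0.00833 0 0 -1; 0 -0.0033 0.0275 -0.00833 0 0 -1; 0 -0.0033 0.0275 -0.00833 0 0 -1; 0 -0.0033 0.0275 -0.00833 0 0 -1; 0 -0.0033 0.0275 -0.00833 0 0 -1; 0 -0.0033 0.0275 -0.00833 0 0 -1; 0 -0.0033 0.0275 -0.00833 0 0 -1; 0 -0.0033 0.0275 -0.00833 0 0 -1; 0 -0.0033 0.0275 -0.00833 0 0 -1; 0 -0.0033 0.0275 -0.00833 0 0 -1; 0 -0.0033 0.0275 -0.00833 0 0 -1; 0 -0.0033 0.0275 -0.00833 0 0 -1"

```text
clock: 17.0
position: [0.556, 0.0976, 0.0677]
ee_rot: [0.233, 0.668, 0.233, -0.667]
contact_force: [2.3, 0.4, 0.8]
width: 0.0003
```

Call:
arm_command --series "0 -0.0033 0.0275 -0.00833 0 0 -1; 0 -0.0033 0.0275 -0.00833 0 0 -1; 0 -0.0033 0.0275 -0.00833 0 0 -1; 0 -0.0033 0.0275 -0.00833 0 0 -1; 0 -0.0033 0.0275 -0.00833 0 0 -1"

```text
clock: 17.42
position: [0.5446, 0.0899, 0.0677]
ee_rot: [0.276, 0.652, 0.276, -0.65]
contact_force: [3.1, 0.9, 0.7]
width: 0.0001
```

```bash
python3 -c "
from h import *
rep()"
```

```text
clk 17.4167 yaw 136.0 y,z rel hub mm [-107.1  -16. ] f tool [-0.7  1.6 -2.8] z 0.0677
```

Call:
arm_command --series "0 -0.0018 0.014 -0.00417 0 0 -1; 0 -0.0018 0.014 -0.00417 0 0 -1; 0 -0.0018 0.014 -0.00417 0 0 -1; 0 -0.0018 0.014 -0.00417 0 0 -1; 0 -0.0018 0.014 -0.00417 0 0 -1; 0 -0.0018 0.014 -0.00417 0 0 -1; 0 -0.0018 0.014 -0.00417 0 0 -1; 0 -0.0018 0.014 -0.00417 0 0 -1; 0 -0.0018 0.014 -0.00417 0 0 -1; 0 -0.0018 0.014 -0.00417 0 0 -1; 0 -0.0018 0.014 -0.00417 0 0 -1; 0 -0.0018 0.014 -0.00417 0 0 -1"

```text
clock: 18.42
position: [0.5316, 0.0781, 0.0673]
ee_rot: [0.326, 0.627, 0.326, -0.627]
contact_force: [2.6, 3.7, 2.4]
width: 0.0001
```

Call:
arm_command --series "0 -0.0018 0.01 -0.00278 0 0 -1; 0 -0.0014 0.01 -0.00278 0 0 -1; 0 -0.0014 0.01 -0.00278 0 0 -1; 0 -0.0014 0.01 -0.00278 0 0 -1; 0 -0.0014 0.01 -0.00278 0 0 -1; 0 -0.0014 0.01 -0.00278 0 0 -1; 0 -0.0014 0.01 -0.00278 0 0 -1; 0 -0.0014 0.01 -0.00278 0 0 -1"

```text
clock: 19.08
position: [0.5266, 0.072, 0.0674]
ee_rot: [0.348, 0.616, 0.348, -0.616]
contact_force: [2.1, 3.4, 2.0]
width: -0.0001
```

```bash
python3 -c "
from h import *
rep()"
```

```text
clk 19.0833 yaw 148.9 y,z rel hub mm [-107.   -14.9] f tool [-2.  0. -4.] z 0.0674
```

Force is rising to 4 N on the cone. I continue gently.

Call:
arm_command --series "0 -0.0014 0.01 -0.00278 0 0 -1; 0 -0.0014 0.01 -0.00278 0 0 -1; 0 -0.0014 0.01 -0.00278 0 0 -1; 0 -0.0014 0.01 -0.00278 0 0 -1; 0 -0.0014 0.01 -0.00278 0 0 -1; 0 -0.0014 0.01 -0.00278 0 0 -1; 0 -0.0014 0.01 -0.00278 0 0 -1; 0 -0.0014 0.01 -0.00278 0 0 -1"

```text
clock: 19.75
position: [0.5216, 0.0653, 0.0673]
ee_rot: [0.369, 0.603, 0.369, -0.603]
contact_force: [2.9, 2.8, 0.8]
width: 0.0001
```

Call:
arm_command --series "0 -0.0014 0.01 -0.00278 0 0 -1; 0 -0.0014 0.01 -0.00278 0 0 -1; 0 -0.0014 0.01 -0.00278 0 0 -1; 0 -0.0014 0.01 -0.00278 0 0 -1; 0 -0.0014 0.01 -0.00278 0 0 -1; 0 -0.0014 0.01 -0.00278 0 0 -1"

```text
clock: 20.25
position: [0.5179, 0.0604, 0.0672]
ee_rot: [-0.385, -0.593, -0.385, 0.593]
contact_force: [3.2, 2.9, 0.6]
width: -0.0001
```

```bash
python3 -c "
from h import *
rep()"
```

```text
clk 20.25 yaw 155.9 y,z rel hub mm [-107.5  -13.7] f tool [-0.6  1.8 -3.9] z 0.0672
```

Call:
arm_command --series "0 -0.001 0.006 -0.0014 0 0 -1; 0 -0.001 0.006 -0.0014 0 0 -1; 0 -0.001 0.006 -0.0014 0 0 -1; 0 -0.001 0.006 -0.0014 0 0 -1; 0 -0.001 0.006 -0.0014 0 0 -1"

```text
clock: 20.67
position: [0.5162, 0.0579, 0.0672]
ee_rot: [-0.391, -0.589, -0.391, 0.589]
contact_force: [2.7, 1.9, -0.4]
width: -0.0
```

Call:
arm_command --series "0 -0.001 0.005 -0.0014 0 0 -1; 0 -0.001 0.005 -0.0014 0 0 -1; 0 -0.001 0.005 -0.0014 0 0 -1; 0 -0.001 0.005 -0.0014 0 0 -1; 0 -0.001 0.005 -0.0014 0 0 -1"

```text
clock: 21.08
position: [0.515, 0.0559, 0.0672]
ee_rot: [-0.398, -0.585, -0.398, 0.585]
contact_force: [3.2, 1.2, -0.3]
width: -0.0001
```

```bash
python3 -c "
from h import *
rep()"
```

```text
clk 21.0833 yaw 158.4 y,z rel hub mm [-107.8  -13.1] f tool [ 0.3  2.5 -2.3] z 0.0672
```

Call:
arm_command --series "0 -0.001 0.005 -0.0014 0 0 -1; 0 -0.001 0.005 -0.0014 0 0 -1; 0 -0.001 0.005 -0.0014 0 0 -1; 0 -0.001 0.005 -0.0014 0 0 -1"

```text
clock: 21.42
position: [0.5139, 0.0541, 0.0673]
ee_rot: [-0.403, -0.581, -0.403, 0.581]
contact_force: [2.2, 1.3, -0.0]
width: -0.0
```

Call:
arm_command --series "0 -0.001 0.005 -0.0014 0 0 -1; 0 -0.001 0.005 -0.0014 0 0 -1; 0 -0.001 0.005 -0.0014 0 0 -1; 0 -0.001 0.005 -0.0014 0 0 -1"

```text
clock: 21.75
position: [0.5129, 0.0524, 0.0673]
ee_rot: [-0.408, -0.578, -0.408, 0.578]
contact_force: [3.0, 1.5, -0.6]
width: -0.0001
```

```bash
python3 -c "
from h import *
rep()"
```

```text
clk 21.75 yaw 160.4 y,z rel hub mm [-108.2  -12.9] f tool [ 0.6  2.3 -2.4] z 0.0673
```

Call:
arm_command --series "0 -0.0005 0.005 -0.0014 0 0 -1; 0 -0.0005 0.005 -0.0014 0 0 -1; 0 -0.0005 0.005 -0.0014 0 0 -1; 0 -0.0005 0.005 -0.0014 0 0 -1"

```text
clock: 22.08
position: [0.5122, 0.051, 0.0673]
ee_rot: [0.413, 0.574, 0.413, -0.574]
contact_force: [2.7, 5.0, -1.0]
width: 0.0
```

Call:
arm_command --series "0 -0.0005 0.005 -0.0014 0 0 -1; 0 -0.0005 0.005 -0.0014 0 0 -1; 0 -0.0005 0.005 -0.0014 0 0 -1"

```text
clock: 22.33
position: [0.5119, 0.0504, 0.0673]
ee_rot: [0.416, 0.572, 0.417, -0.571]
contact_force: [3.9, 7.2, -0.6]
width: -0.0004
```

Call:
arm_command --series "0 -0.0005 0.005 -0.0014 0 0 -1; 0 -0.0005 0.005 -0.0014 0 0 -1; 0 -0.0005 0.005 -0.0014 0 0 -1"

```text
clock: 22.58
position: [0.5116, 0.0499, 0.0674]
ee_rot: [0.419, 0.57, 0.421, -0.568]
contact_force: [4.5, 10.1, -0.6]
width: 0.0
```

```bash
python3 -c "
from h import *
rep()"
```

```text
clk 22.5833 yaw 162.9 y,z rel hub mm [-108.   -14.7] f tool [  0.6   1.3 -10.9] z 0.0674
```

The buffer has been touched. The push is about 11 N, which leaves roughly 9 N on the buffer after friction. I hold it there without advancing.

Call:
arm_command --series "0 0 0 0 0 0 -1; 0 0 0 0 0 0 -1; 0 0 0 0 0 0 -1; 0 0 0 0 0 0 -1; 0 0 0 0 0 0 -1; 0 0 0 0 0 0 -1"

```text
clock: 23.08
position: [0.5116, 0.0499, 0.0674]
ee_rot: [0.419, 0.57, 0.421, -0.568]
contact_force: [4.4, 9.2, -1.3]
width: 0.0003
```

```bash
python3 -c "
from h import *
rep()"
```

```text
clk 23.0833 yaw 162.9 y,z rel hub mm [-108.   -14.7] f tool [  1.3   1.5 -10.1] z 0.0674
```

Call:
arm_command --series "0 0 -0.01 0 0 0 -1; 0 0 -0.02 0 0 0 -1; 0 0 -0.05 0 0 0 -1; 0 0 -0.1 0 0 0 -1; 0 0 -0.15 0 0 0 -1; 0 0 -0.1 0 0 0 -1; -0.2 0 0 0 0 0 -1; -0.3 0 0 0 0 0 -1; -0.3 0 0 0 0 0 -1; -0.3 0 0 0 0 0 -1; -0.3 0 0 0 0 0 -1; 0 0 0 0 0 0 -1"

```text
clock: 24.08
position: [0.5267, 0.0894, 0.2133]
ee_rot: [0.423, 0.571, 0.418, -0.565]
contact_force: [0.9, -0.6, 0.7]
width: -0.0
```

```bash
python3 - <<'E'
from h import *
rep(); T=tool(); np.save('pics/T8.npy',T)
save('wrist','w8',k=1.2); save('side','s8',crop=(190,150,310,250),k=4)
a=cv2.imread('pics/w8.png'); b=cv2.imread('pics/s8.png')
b=cv2.resize(b,None,fx=.4,fy=.4); c=np.zeros((a.shape[0],b.shape[1],3),np.uint8); c[:b.shape[0]]=b
cv2.imwrite('pics/c8.png',np.hstack([a,c])[:600,:800])
t=get_image('top')[:,:,::-1]; o=np.load('pics/top0.npy')
d=np.abs(t.astype(int)-o).max(2)
for n,(x0,y0,x1,y1) in dict(amber=(135,230,172,262),clear=(330,110,368,150),tray=(142,107,192,147)).items(): print(n,d[y0:y1,x0:x1].mean().round(1),(d[y0:y1,x0:x1]>40).sum())
E
```

```text
clk 24.0833 yaw 163.0 y,z rel hub mm [-105.1  -57.2] f tool [-0.7  1.1  0.3] z 0.2133
amber 44.0 426
clear 1.5 0
tray 6.1 108
```

View pics/c8.png

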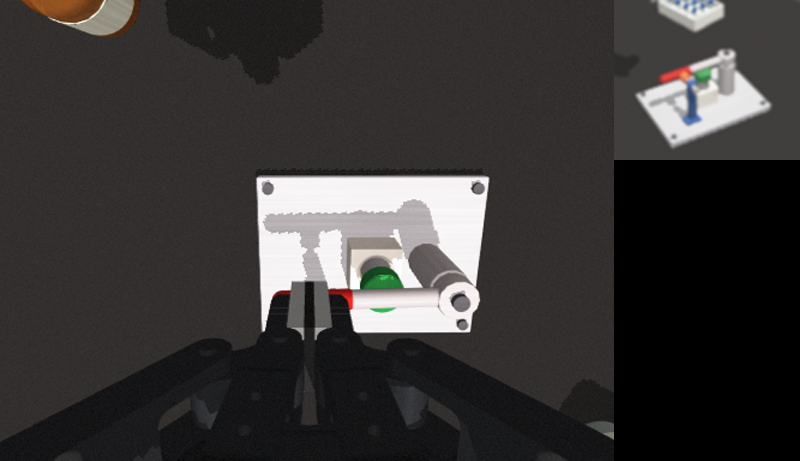

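The lever lies closed across the head, with its sleeve from (270,297) to (350,298) and the green head at (382,290). The amber bottle is upright and was never approached, so its image difference is most likely the arm's shadow or occlusion. The tool is clear, so I hand in.

```bash
python3 -c "
from h import *
print(ticket.sign_off())"
```

```text
the job is handed in; nothing more can be done
None
```

The smaller green-headed cartridge now stands in the socket, and the lever is closed over its head against the orange buffer. I handed the job in at about 24 s; no verdict is reported.

**Placing:** My first grip gave an upward force of about 7 N, as if the pads were on the cone. I regripped 6 mm lower before lifting. The cartridge then went into the bore with no noticeable resistance, and after letting go I saw it standing in the socket with the lever still open.

**Closing:** The push took 3–5 N over most of the swing. It touched the buffer with the lever at roughly 163°, about where the stop was measured. I held it there for 0.5 s at about 10–11 N, which I estimate left 8–9 N on the buffer after friction. No reading on the lever exceeded about 11 N (limit 15 N), though I only read forces at the end of each move.

**Last checks:**
- **Lever and cartridge:** the final pictures show the lever lying over the green head, and the gripper is clear with under about 1.5 N on it.
- **Clear bottle:** unchanged in the top view.
- **Amber bottle and tray:** the top view differed from the start at both places, strongly at the amber bottle. I put this down to the arm and its shadow and did not confirm it. The last wrist picture shows part of the amber bottle, apparently upright, and the gripper did not go near either one.
- **Not measured:** the cartridge's final height, which should be under 15 mm at the foot; I relied on the lever being visibly over its head.

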